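# Find the hidden notch and open the desk strongbox

## Task

Open the strongbox on the desk: turn its knob clockwise until you feel the turning effort dip as the lock finds its hidden notch, then push the knob gently all the way in so that it stays in. Then slide the steel hatch fully open towards the front of the box, let go, and leave the mug, the stapler and the tape dispenser where they are.

Things in the scene. Friction and masses are not known exactly. Their poses are not given: they have to be found in the camera images.
- strongbox: Grey painted steel box, 240 (x) x 350 (y) x 90 mm high, fixed to the desk. Origin: centre of its underside. Its front face looks along its own -x (roughly towards the robot). On its flat top are a black knob (on the axis x = 0, y = -85 mm) and, to the left, a steel hatch that slides between two low rails.
- knob_grip (a point): Point on the knob's axis, 139 mm above the desk while the knob is out, inside its black upright grip bar: 50 mm long (along this point's x), 16 mm wide (y), 34 mm high; the bar's top is 9 mm above this point and its foot 25 mm below it, on a black disc 52 mm across. Under the disc a 12 mm gap leads down to a steel collar 60 mm across on the box. x, y turn with the knob; z up.
- dial (a joint): Turn of knob and collar, rad, clockwise from above; stops at 0 and 1.75; starts at 0 to 0.15. The unseen notch lies between 0.4 and 1.4. About 0.1 N m turns it; in the last 0.12 rad before the notch the effort falls below zero (a spring ball pulls it on), then at the notch it jumps up: about 0.5 N m is needed to pass it. Let go within 0.03 rad of the notch it settles there; elsewhere it stays.
- knob (a joint): How far the knob is pushed in (down), m; 0 is out. It slides with 2.5 N friction and stays where it is left. Away from the notch its pin lands on the plate after about 2 mm; within about 0.04 rad of the notch it goes in 10 mm, down to the notch's floor, and must be there (more than 8 mm).
- plate (a joint): Give of the sprung notch plate inside the box, m: 0 at rest, it begins to give at about 8 N of push on the knob (in or out of the notch) and then gives 1 mm for each 5 N. At 3.5 mm (about 25 N) it bends and the lock is spoilt.
- hatch_tab (a point): Middle of the upright steel tab on the hatch, 116 mm above the desk: the tab is 10 mm thick (x), 50 mm wide (y) and 30 mm high, its top 10 mm above this point, its foot 20 mm below it on the flat hatch. Axes as those of the strongbox.
- hatch (a joint): How far the hatch has slid open, m, along the strongbox's -x: 0 shut, stop at 0.075. Sliding friction 2.5 N. A bolt blocks it within 6 mm unless the knob is in by more than about 6 mm.
- mug: White mug, 80 mm wide, 90 mm high, handle on its +y side; loose. Origin: centre of its underside. Leave it.
- stapler: Black stapler lying along its x, 140 x 36 x 47 mm; loose. Origin: centre of its underside. Leave it.
- tape: Black tape dispenser, 130 (x) x 55 (y) x 80 mm, loose. Origin: centre of its underside. Leave it.

How it is judged:
On the way, in this order (a step that is already met when the one before it is completed fails the run):
1. the knob is pushed into its notch while the hatch is still shut (value of joint knob above 0.008 m and value of joint hatch below 0.01 m), for 0.2 s.
2. the hatch is slid fully open (value of joint hatch above 0.068 m and value of joint knob above 0.008 m), for 0.2 s.
At the end, for the whole second after the job is handed in: The knob sits in its notch, in by more than 8 mm, and the hatch is open by more than 68 of its 75 mm and at rest (all of step 2 and velocity of joint hatch below 0.01 m/s); the robot touches nothing.
It fails at once if the knob is pushed so hard that the plate gives more than 3.5 mm (about 25 N) (value of joint plate above 0.0035 m).
It fails at once if the mug, the stapler or the tape dispenser is moved by more than 20 mm (distance of any of mug, stapler, tape from where it was at the start of the episode above 0.02 m).
It also fails if it takes over 72 s, if anything falls off the work surface, if the arm or the gripper's body presses on something with over 40 N, if the wrist force passes 120 N, or if a joint passes its speed limit or range.

## Robot

A 6-joint arm with a two-finger parallel gripper is mounted at the origin on the work surface. World frame = base frame: x ahead of the robot, y to its left, z up, the work surface at z = 0. Lengths are in m, angles in rad, forces in N, time in s.
With the tool pointing down it reaches from about 0.325 to 0.925 m from the base axis. Payload 3.1 kg.
Tool frame: the origin (TCP) lies on the centre line of the jaws, within the pads' length; the fingertips stand 14 mm ahead of it and the grasp point (between the pads) lies 5 mm behind it; z points along the fingers, x is the direction in which the jaws open and shut, and the axes are right-handed (so a half turn about z gives the same grasp; the last joint's range is limited). The gripper opens to 85 mm and grips with 20 to 120 N. Pads are 22 mm wide; open, the fingers measure 114 mm over their backs; the gripper's body (76 mm by 85 mm) begins 54 mm behind the grasp point. The pads swing forward as they close: fully open they stand 13 mm farther back than shut.
Start: joints at [-1.438, 0.217, 1.613, -0, 1.311, -0.112], TCP at [0.151, -0.606, 0.212] pointing down, gripper open.
Joint ranges: [-2.75, 2.75], [-0.78, 2.1], [0.31, 2.55], [-1.13, 4.27], [0.13, 2.63], [-2.58, 2.58]. Speed limits (rad/s): [2.79, 2.79, 3.14, 3.14, 3.14, 3.14].

## Interface

Orientations are given as a unit quaternion [x, y, z, w].
In Python, from plant import * gives the robot as it stands. The module is installed in compiled form; this text tells all that it offers.
- The arm moves only by the tool play_rows, never from a script. Its argument "increments" is a list of rows, each a list of 7 numbers: the turn, a rotation vector about the tool's x, y, z in rad, then the shift along the tool's x, y, z in m, then the finger opening in m, from 0 to 0.0854. In form: [[rx, ry, rz, dx, dy, dz, hand], ...]. A call has 1 to 8 rows; each row shifts and turns the commanded pose from where the row before left it, along the tool's axes as they then stand; what a row does not reach is not made up. A row lasts 1/8 s, in which the tool goes at most 62.5 mm and 10.7 degrees, less where a joint would pass 70% of its speed; a pose out of reach is approached as far as the arm can. A call with a gripper value outside its range is refused whole. The fingers move at their own pace and stop on an object; the grip force is fixed at half the most. Time passes only in rows, so rows that do not move let the fingers close. It gives the time, the measured TCP pose, the force and the opening at its end, in the units of the state.
- get_obs(): the state, without advancing time (a new reading comes with each control period).
- capture(name): name is "scene" or "top"; returns a dict with "color" (480x640x3 uint8, red, green, blue), "depth" (480x640 float32, m along the optical axis (not along the pixel's ray), 0 where there is no reading), "K" (3x3 intrinsics, pixels), "k1" (the pictures are not rectified: a ray, as slopes to the right and down, at radius r is drawn at 1 + k1 r^2 times it, then the intrinsics apply), "R" (3x3) and "t" (3): a world point X has camera coordinates R X + t. Camera axes: x right, y down, z forward; pixel columns grow to the right and rows downward; lengths in m; the calibration is good to about 2 mm. A picture is of the moment at which its call begins.
- finish_job(): hands the job in, once; it reports no verdict.
The state is a dict: "time_s": time; "joint_pos": joint angles; "qvel": joint speeds; "effort": joint torques, N m; "eef_pos": TCP position; "orientation": TCP orientation; "force": force on the tool from outside, world axes, zero at the start; "moment": the same for the moment, N m; "opening": finger opening in m.
Only numpy, scipy, OpenCV 4.12 (cv2) and the standard library are available. Lean on these libraries where they do the work, as an engineer would, in place of code of your own. Each camera call takes 0.05 s, during which the arm holds its last target. There are 200 camera calls.

## Working session

There is one attempt and no reset: what is moved stays moved. The work goes in short steps, Python scripts to look and compute and a tool call to move; the robot and the scene stay as the last step left them, time stands still between calls to the robot, and variables do not carry over. Pictures are saved under pics/ and viewed, about 8 in all and at most 12, crops included, and the job is handed in when it is done.

Besides the shell and the picture viewer there is one more tool, called after "Emit:" as name(argument=value, ...), one argument or row to a line, values as JSON. play_rows: Moves the arm, as the interface text tells. Its arguments: {"type":"object","properties":{"increments":{"type":"array","items":{"type":"array","items":{"type":"number"}}}},"required":["increments"]}

```bash
mkdir -p pics; cat > h.py <<'E'
from plant import *
import numpy as np, cv2
def cloud(c):
    d=c["depth"];K=c["K"];v,u=np.mgrid[0:480,0:640].astype(float)
    xd=(u-K[0,2])/K[0,0]; yd=(v-K[1,2])/K[1,1]; x,y=xd.copy(),yd.copy()
    for _ in range(8):
        f=1+c["k1"]*(x*x+y*y); x,y=xd/f,yd/f
    P=np.stack([x*d,y*d,d],-1)
    return (P-c["t"])@c["R"]   # R^T (P-t)
def save(c,n): cv2.imwrite("pics/"+n,c["color"][:,:,::-1])
E
python3 - <<'E'
from h import *
o=get_obs();print({k:np.round(v,3) for k,v in o.items()})
for n in("scene","top"):
    c=capture(n);save(c,n+"0.png");np.savez(n+"0.npz",**c)
    print(n,c["K"].tolist(),c["k1"],np.round(c["R"],3).tolist(),c["t"])
    P=cloud(c);z=P[...,2];print(np.percentile(z,[5,50,95]))
E
```

```text
{'time_s': np.float64(0.0), 'joint_pos': array([-1.438,  0.218,  1.615,  0.   ,  1.311, -0.112]), 'qvel': array([ 0.001, -0.002,  0.   ,  0.001,  0.001, -0.   ]), 'effort': array([-1.0000e-03, -3.9684e+01, -3.0385e+01, -0.0000e+00,  1.0000e-02,
       -0.0000e+00]), 'eef_pos': array([ 0.151, -0.606,  0.211]), 'orientation': array([ 0.788, -0.615, -0.001, -0.001]), 'force': array([ 0.231,  0.16 , -0.048]), 'moment': array([ 0.01 , -0.006, -0.071]), 'opening': np.float64(0.085)}
scene [[502.1889893310201, 0.0, 315.07256465462643], [0.0, 502.1889893310201, 242.343440463313], [0.0, 0.0, 1.0]] -0.11571686438698398 [[0.372, 0.928, -0.001], [0.555, -0.223, -0.801], [-0.744, 0.297, -0.599]] [-0.20019721 -0.23813501  1.6361183 ]
[-0.74896941  0.00087376  0.39754613]
top [[462.2520848076923, 0.0, 318.3578171342314], [0.0, 462.2520848076923, 239.23595083175292], [0.0, 0.0, 1.0]] -0.07353053351094088 [[0.012, -1.0, 0.002], [-0.977, -0.012, -0.212], [0.212, 0.001, -0.977]] [-0.00545794  0.57406254  0.98377691]
[-6.59426088e-01 -1.72055590e-04  1.63655036e-01]
```

View pics/top0.png

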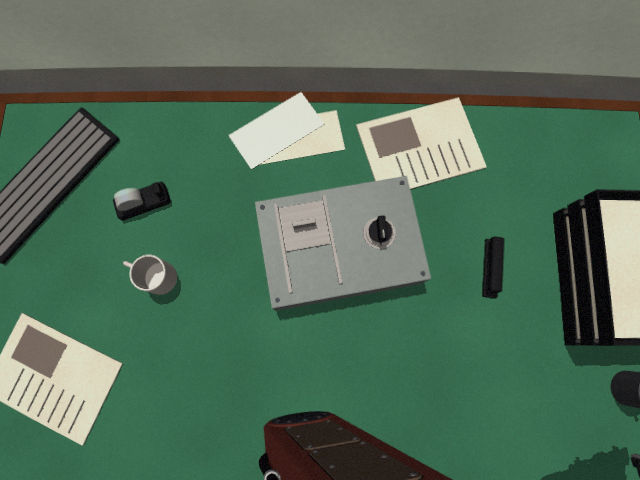

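View pics/scene0.png

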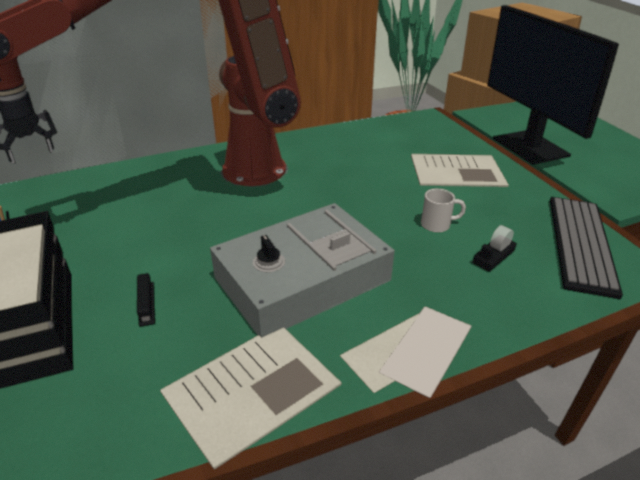

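The top view shows the box with corners at about (255,202), (407,178), (430,281) and (273,305). The knob is at (380,231) with its bar nearly upright in the image, and the tab is at (304,227). The mug is at (153,274), the tape at (142,200) and the stapler at (494,267). The scene view agrees, and nothing stands close to the box.

```bash
python3 - <<'E'
from h import *
for n in("top","scene"):
    c=np.load(n+"0.npz");P=cloud(c);x,y,z=P[...,0],P[...,1],P[...,2]
    reg=(abs(x-.6)<.25)&(abs(y)<.3)
    def rect(m,name):
        p=P[m&reg];r=cv2.minAreaRect(p[:,:2].astype(np.float32));print(n,name,len(p),np.round(r[0],4),np.round(r[1],4),round(r[2],2),"z",np.round(np.percentile(p[:,2],[2,50,98]),4),"med",np.round(np.median(p[:,:2],0),4))
    m=(z>.08)&(z<.15)&reg;m=cv2.morphologyEx(m.astype(np.uint8),cv2.MORPH_OPEN,np.ones((3,3)))>0
    rect(m,"box")
    p=P[m&reg];r=cv2.minAreaRect(p[:,:2].astype(np.float32));print(np.round(cv2.boxPoints(r),3).tolist())
    rect((z>.141)&(z<.16),"knob bar")
    rect((z>.112)&(z<.132)&(y>np.median(p[:,1])),"tab")
E
```

```text
top box 16892 [ 0.5682 -0.0491] [0.2414 0.3519] 11.06 z [0.086  0.0902 0.1194] med [ 0.5621 -0.0462]
[[0.41600000858306885, 0.10000000149011612], [0.4830000102519989, -0.24500000476837158], [0.7200000286102295, -0.19900000095367432], [0.652999997138977, 0.1469999998807907]]
top knob bar 184 [ 0.5834 -0.1319] [0.0494 0.0169] 3.95 z [0.1425 0.1471 0.1509] med [ 0.5831 -0.1311]
top tab 135 [0.5974 0.0336] [0.0107 0.0496] 11.06 z [0.1132 0.1245 0.1292] med [0.5957 0.033 ]
scene box 10476 [ 0.5674 -0.0447] [0.2468 0.3543] 10.85 z [0.0836 0.0901 0.1267] med [ 0.5981 -0.0618]
[[0.4129999876022339, 0.10599999874830246], [0.47999998927116394, -0.24199999868869781], [0.722000002861023, -0.19499999284744263], [0.6549999713897705, 0.15299999713897705]]
scene knob bar 125 [ 0.5843 -0.1286] [0.0521 0.0162] 6.25 z [0.1418 0.147  0.1497] med [ 0.5871 -0.1294]
scene tab 145 [0.5984 0.0375] [0.0126 0.0523] 10.34 z [0.1126 0.1224 0.1279] med [0.6002 0.0369]
```

Emit:
play_rows(
  increments=[
    [0, 0, 0, -0.0254, -0.0382, 0, 0.05],
    [0, 0, 0, -0.0254, -0.0382, 0, 0.05],
    [0, 0, 0, -0.0254, -0.0382, 0, 0.05],
    [0, 0, 0, -0.0254, -0.0382, 0, 0.05],
    [0, 0, 0, -0.0254, -0.0382, 0, 0.05],
    [0, 0, 0, -0.0254, -0.0382, 0, 0.05],
    [0, 0, 0, -0.0254, -0.0382, 0, 0.05],
  ],
)

```text
time_s: 0.98
eef_pos: [0.3684, -0.3675, 0.2118]
orientation: [0.788, -0.616, -0.0, -0.0]
force: [-0.4, -0.7, -0.3]
opening: 0.05
```

Emit:
play_rows(
  increments=[
    [0, 0, 0, -0.0254, -0.0382, 0, 0.05],
    [0, 0, 0, -0.0254, -0.0382, 0, 0.05],
    [0, 0, 0, -0.0254, -0.0382, 0, 0.05],
    [0, 0, 0, -0.0254, -0.0382, 0, 0.05],
    [0, 0, 0, -0.0254, -0.0382, 0, 0.05],
    [0, 0, 0, -0.0254, -0.0382, 0, 0.05],
    [0, 0, 0, -0.0254, -0.0382, 0, 0.05],
  ],
)

```text
time_s: 1.85
eef_pos: [0.5847, -0.1304, 0.2117]
orientation: [0.788, -0.615, -0.0, 0.0]
force: [0.9, -0.4, 0.1]
opening: 0.05
```

Emit:
play_rows(
  increments=[
    [0, 0, -0.175, 0, 0, 0, 0.05],
    [0, 0, -0.175, 0, 0, 0, 0.05],
    [0, 0, -0.175, 0, 0, 0, 0.05],
    [0, 0, -0.175, 0, 0, 0, 0.05],
    [0, 0, -0.175, 0, 0, 0, 0.05],
    [0, 0, -0.175, 0, 0, 0, 0.05],
    [0, 0, -0.175, 0, 0, 0, 0.05],
    [0, 0, -0.175, 0, 0, 0, 0.05],
  ],
)

```text
time_s: 2.85
eef_pos: [0.5837, -0.1316, 0.2115]
orientation: [0.999, 0.04, -0.001, -0.0]
force: [1.0, 0.6, -0.5]
opening: 0.0494
```

Emit:
play_rows(
  increments=[
    [0, 0, -0.175, 0, 0, 0, 0.05],
    [0, 0, -0.175, 0, 0, 0, 0.05],
    [0, 0, -0.175, 0, 0, 0, 0.05],
    [0, 0, -0.175, 0, 0, 0, 0.05],
    [0, 0, -0.175, 0, 0, 0, 0.05],
    [0, 0, -0.175, 0, 0, 0, 0.05],
    [0, 0, -0.175, 0, 0, 0, 0.05],
    [0, 0, -0.175, 0, 0, 0, 0.05],
  ],
)

```text
time_s: 3.85
eef_pos: [0.5837, -0.1316, 0.2115]
orientation: [0.739, 0.674, -0.0, -0.001]
force: [-0.6, -0.6, 0.1]
opening: 0.0498
```

Emit:
play_rows(
  increments=[
    [0, 0, -0.18, 0.001, 0, 0, 0.05],
    [0, 0, 0, 0, 0, 0.03, 0.05],
    [0, 0, 0, 0, 0, 0.03, 0.05],
    [0, 0, 0, 0, 0, 0.0165, 0.05],
    [0, 0, 0, 0, 0, 0, 0.05],
  ],
)

```text
time_s: 4.47
eef_pos: [0.5828, -0.1303, 0.1338]
orientation: [0.677, 0.736, -0.001, -0.002]
force: [-0.7, 0.2, 0.7]
opening: 0.0501
```

```bash
python3 - <<'E'
from h import *
o=get_obs();print({k:np.round(v,3).tolist() for k,v in o.items()})
a=capture("top")["color"][180:300,320:460];b=capture("scene")["color"][170:320,190:400]
a=cv2.resize(a,(525,450),interpolation=2);b=cv2.resize(b,(630,450),interpolation=2)
im=cv2.resize(np.hstack([a,b]),(800,312));cv2.imwrite("pics/k1.png",im[:,:,::-1])
E
```

```text
{'time_s': 4.475, 'joint_pos': [-0.337, 0.239, 1.742, 0.0, 1.165, -1.991], 'qvel': [0.0, -0.027, -0.042, 0.0, 0.005, 0.002], 'effort': [-0.033, -37.921, -27.931, -0.003, -0.042, 0.0], 'eef_pos': [0.583, -0.13, 0.134], 'orientation': [0.677, 0.736, -0.001, -0.002], 'force': [-0.712, 0.196, 0.73], 'moment': [0.031, 0.01, 0.022], 'opening': 0.05}
```

View pics/k1.png

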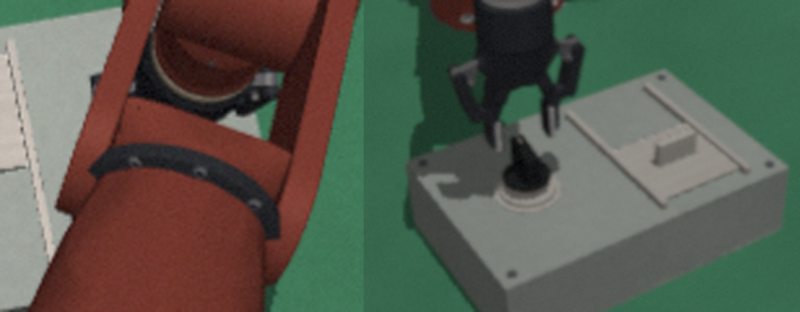

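The left crop is hidden by the arm. In the right crop the fingertips stand either side of the grip bar, at (497,148) and (553,133), with the bar at (520,150), so they straddle it. Closing now.

Emit:
play_rows(
  increments=[
    [0, 0, 0, 0, 0, 0, 0.0],
    [0, 0, 0, 0, 0, 0, 0.0],
    [0, 0, 0, 0, 0, 0, 0.0],
    [0, 0, 0, 0, 0, 0, 0.0],
    [0, 0, 0, 0, 0, 0, 0.0],
  ],
)

```text
time_s: 5.2
eef_pos: [0.5842, -0.1308, 0.1358]
orientation: [0.677, 0.736, -0.0, -0.0]
force: [0.4, 0.8, -0.4]
opening: 0.0001
```

```bash
cat > s.py <<'E'
from h import *
o=get_obs();q=o["orientation"]
print(o["time_s"],"pos",np.round(o["eef_pos"],4),"yaw",round(2*np.degrees(np.arctan2(q[1],q[0])),2),"F",np.round(o["force"],2),"M",np.round(o["moment"],3),"op",round(float(o["opening"]),4),"j6",round(o["joint_pos"][5],3),"e6",round(o["effort"][5],3))
E
python3 s.py
```

```text
5.2 pos [ 0.5842 -0.1308  0.1358] yaw 94.77 F [ 0.37  0.85 -0.37] M [-0.058 -0.022  0.023] op 0.0001 j6 -1.991 e6 0.0
```

The fingers shut to 0 with nothing between them, so I'm looking at why.

```bash
python3 - <<'E'
from h import *
c=capture("scene");np.savez("s2.npz",**c)
b=cv2.resize(c["color"][150:300,190:390],(800,600),interpolation=2);cv2.imwrite("pics/k2.png",b[:,:,::-1])
X=np.array(get_obs()["eef_pos"])
for z in(0.122,X[2]):
    p=c["R"]@np.array([X[0],X[1],z])+c["t"];s=p[:2]/p[2];s=s*(1+c["k1"]*(s@s));u=s*c["K"][0,0]+c["K"][:2,2];print(z,u,(u-[190,150])*4)
E
```

```text
0.122 [267.04614048 250.5373027 ] [308.18456192 402.14921078]
0.13577489825715316 [266.67351305 245.48116412] [306.69405218 381.92465649]
```

View pics/k2.png

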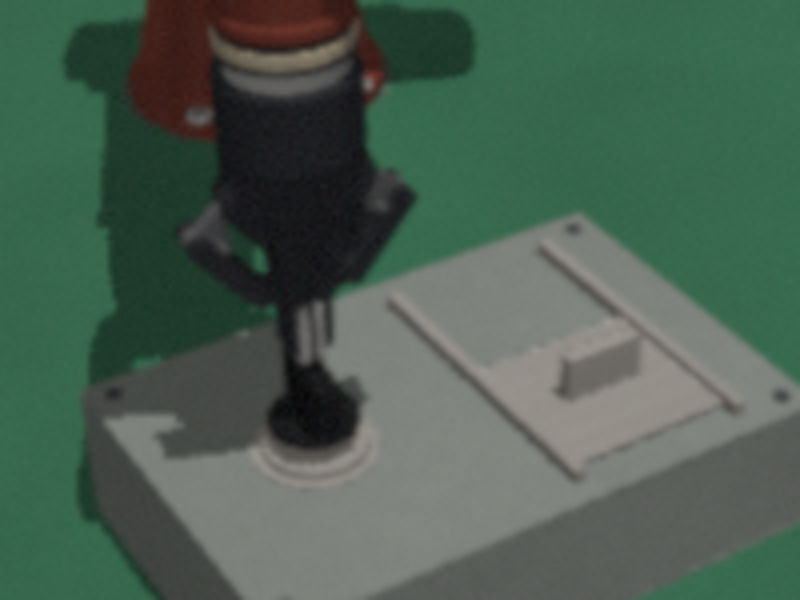

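```bash
python3 - <<'E'
from h import *
c=np.load("s2.npz");P=cloud(c)
for v in range(226,262,2): print(v,[np.round(P[v,u]*1000).astype(int).tolist() for u in(265,267,269,271)],c["color"][v,267].tolist())
E
```

```text
226 [[597, -135, 196], [593, -129, 192], [594, -125, 191], [590, -120, 188]] [51, 52, 50]
228 [[594, -134, 189], [594, -130, 188], [595, -126, 187], [587, -119, 181]] [67, 68, 68]
230 [[595, -135, 185], [593, -130, 182], [594, -126, 182], [588, -120, 176]] [82, 81, 81]
232 [[596, -135, 181], [598, -132, 181], [597, -127, 179], [597, -123, 178]] [84, 83, 83]
234 [[594, -135, 174], [596, -131, 174], [594, -126, 171], [594, -122, 170]] [90, 90, 88]
236 [[594, -135, 169], [596, -132, 169], [595, -127, 167], [596, -123, 167]] [91, 91, 89]
238 [[589, -135, 160], [596, -132, 164], [594, -127, 161], [594, -123, 160]] [92, 91, 89]
240 [[591, -135, 156], [595, -132, 158], [583, -124, 148], [509, -99, 90]] [67, 67, 66]
242 [[584, -134, 145], [586, -130, 146], [590, -127, 148], [588, -122, 145]] [19, 21, 24]
244 [[587, -135, 143], [592, -132, 146], [595, -128, 147], [601, -125, 150]] [23, 24, 24]
246 [[589, -136, 139], [601, -135, 147], [603, -131, 147], [605, -127, 148]] [16, 19, 18]
248 [[587, -136, 132], [603, -135, 144], [610, -133, 148], [610, -129, 146]] [12, 13, 11]
250 [[586, -136, 126], [600, -135, 136], [610, -133, 142], [611, -129, 142]] [19, 20, 17]
252 [[585, -136, 120], [598, -135, 129], [606, -133, 134], [609, -129, 135]] [13, 15, 17]
254 [[583, -136, 113], [599, -135, 124], [604, -132, 128], [610, -129, 131]] [12, 13, 14]
256 [[590, -138, 113], [597, -135, 117], [604, -133, 122], [609, -129, 124]] [14, 12, 16]
258 [[597, -140, 113], [601, -137, 115], [606, -133, 118], [609, -130, 120]] [20, 19, 20]
260 [[608, -143, 117], [605, -138, 113], [604, -133, 111], [608, -130, 113]] [26, 25, 23]
```

The depth image puts the shut fingertips at z of about 0.155, just above the bar top at 0.148. The reported TCP implies 0.122, so along the tool the real tips are about 33 mm farther back than stated. The x and y positions agree. I'll trust the camera: open, go down about 30 mm while watching force, and re-measure.

Emit:
play_rows(
  increments=[
    [0, 0, 0, 0, 0, 0, 0.05],
    [0, 0, 0, 0, 0, 0, 0.05],
    [0, 0, 0, 0, 0, 0, 0.05],
    [0, 0, 0, 0, 0, 0, 0.05],
    [0, 0, 0, 0, 0, 0.01, 0.05],
    [0, 0, 0, 0, 0, 0.01, 0.05],
    [0, 0, 0, 0, 0, 0.01, 0.05],
    [0, 0, 0, 0, 0, 0, 0.05],
  ],
)

```text
time_s: 6.25
eef_pos: [0.583, -0.1303, 0.1039]
orientation: [0.677, 0.736, -0.001, -0.002]
force: [0.5, 0.4, 0.0]
opening: 0.0503
```

```bash
python3 s.py; python3 - <<'E'
from h import *
c=capture("scene");np.savez("s3.npz",**c)
b=cv2.resize(c["color"][190:290,210:343],(798,600),interpolation=2);cv2.imwrite("pics/k3.png",b[:,:,::-1])
E
```

```text
6.25 pos [ 0.583  -0.1303  0.1039] yaw 94.77 F [0.52 0.42 0.04] M [ 0.045  0.034 -0.019] op 0.0503 j6 -1.991 e6 -0.0
```

View pics/k3.png

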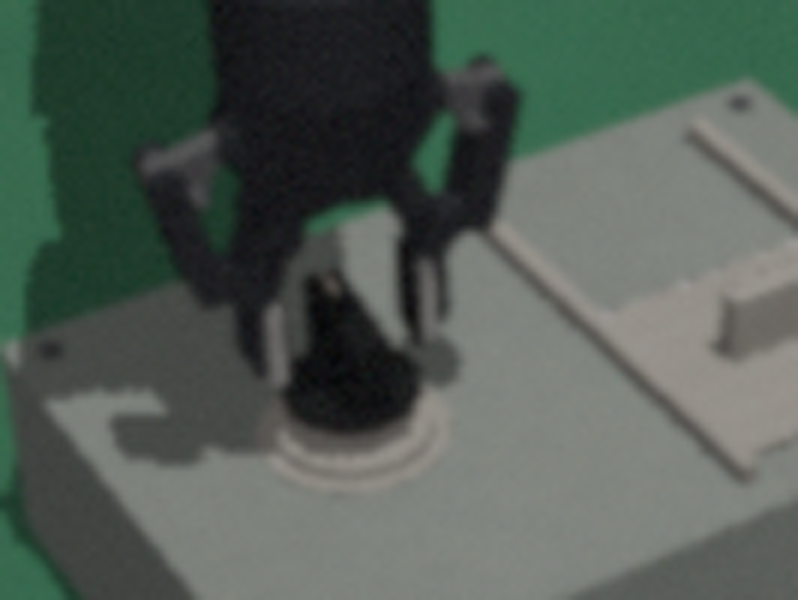

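The fingers now straddle the bar, with tips at (275,375) and (428,330) below its top, and clear of the disc. Closing.

Emit:
play_rows(
  increments=[
    [0, 0, 0, 0, 0, 0, 0.0],
    [0, 0, 0, 0, 0, 0, 0.0],
    [0, 0, 0, 0, 0, 0, 0.0],
    [0, 0, 0, 0, 0, 0, 0.0],
    [0, 0, 0, 0, 0, 0, 0.0],
  ],
)

```text
time_s: 6.92
eef_pos: [0.5846, -0.1296, 0.1061]
orientation: [0.677, 0.736, 0.001, -0.0]
force: [0.0, 5.6, 1.5]
opening: 0.015
```

```bash
python3 s.py
```

```text
6.925 pos [ 0.5846 -0.1296  0.1061] yaw 94.76 F [0.03 5.56 1.47] M [ 0.847 -0.06  -0.079] op 0.015 j6 -1.991 e6 -0.075
```

Emit:
play_rows(
  increments=[
    [0, 0, 0, 0.001, 0, 0, 0],
    [0, 0, 0, 0, 0, 0, 0],
  ],
)

```text
time_s: 7.18
eef_pos: [0.5846, -0.1296, 0.1062]
orientation: [0.677, 0.736, 0.0, 0.0]
force: [0.6, 3.9, 2.0]
opening: 0.0146
```

```bash
python3 s.py
```

```text
7.175 pos [ 0.5846 -0.1296  0.1062] yaw 94.77 F [0.56 3.9  2.  ] M [ 0.619 -0.146 -0.077] op 0.0146 j6 -1.99 e6 -0.056
```

Emit:
play_rows(
  increments=[
    [0, 0, 0.06, 0, 0, 0, 0],
    [0, 0, 0.06, 0, 0, 0, 0],
    [0, 0, 0, 0, 0, 0, 0],
  ],
)

```text
time_s: 7.55
eef_pos: [0.5846, -0.1297, 0.1061]
orientation: [0.72, 0.694, 0.0, 0.0]
force: [0.9, 4.0, 2.6]
opening: 0.0153
```

```bash
python3 s.py
```

```text
7.55 pos [ 0.5846 -0.1297  0.1061] yaw 87.92 F [0.91 4.05 2.63] M [ 0.517 -0.197 -0.127] op 0.0153 j6 -1.87 e6 -0.043
```

Emit:
play_rows(
  increments=[
    [0, 0, 0, 0.002, 0, -0.0005, 0],
    [0, 0, 0.05, 0, 0, 0, 0],
    [0, 0, 0, 0, 0, 0, 0],
  ],
)

```text
time_s: 7.92
eef_pos: [0.5845, -0.1296, 0.1061]
orientation: [0.737, 0.676, -0.001, 0.002]
force: [1.7, -3.7, -3.0]
opening: 0.0146
```

```bash
python3 s.py
```

```text
7.925 pos [ 0.5845 -0.1296  0.1061] yaw 85.1 F [ 1.7  -3.67 -2.95] M [-0.758 -0.407  0.002] op 0.0146 j6 -1.818 e6 0.045
```

Emit:
play_rows(
  increments=[
    [0, 0, 0.05, 0, 0, 0, 0],
    [0, 0, 0, 0, 0, 0, 0],
  ],
)

```text
time_s: 8.18
eef_pos: [0.5845, -0.1295, 0.1061]
orientation: [0.753, 0.658, -0.001, 0.001]
force: [2.9, -4.9, -2.7]
opening: 0.0148
```

```bash
python3 s.py
```

```text
8.175 pos [ 0.5845 -0.1295  0.1061] yaw 82.24 F [ 2.92 -4.92 -2.71] M [-1.046 -0.381  0.01 ] op 0.0148 j6 -1.768 e6 -0.002
```

Emit:
play_rows(
  increments=[
    [0, 0, 0, -0.001, 0.0007, 0, 0],
    [0, 0, 0.04, 0, 0, 0, 0],
    [0, 0, 0, 0, 0, 0, 0],
  ],
)

```text
time_s: 8.55
eef_pos: [0.5845, -0.1296, 0.1061]
orientation: [0.766, 0.642, -0.001, 0.0]
force: [0.9, -4.2, -3.0]
opening: 0.015
```

```bash
python3 s.py
```

```text
8.55 pos [ 0.5845 -0.1296  0.1061] yaw 79.94 F [ 0.87 -4.21 -3.04] M [-1.182 -0.207  0.068] op 0.015 j6 -1.729 e6 0.09
```

Emit:
play_rows(
  increments=[
    [0, 0, 0.04, 0, 0, 0, 0],
    [0, 0, 0, 0, 0, 0, 0],
  ],
)

```text
time_s: 8.8
eef_pos: [0.5845, -0.1297, 0.1061]
orientation: [0.779, 0.627, -0.001, 0.0]
force: [0.8, -5.4, -2.5]
opening: 0.0148
```

```bash
python3 s.py
```

```text
8.8 pos [ 0.5845 -0.1297  0.1061] yaw 77.65 F [ 0.76 -5.4  -2.52] M [-1.149 -0.235  0.005] op 0.0148 j6 -1.689 e6 0.084
```

Emit:
play_rows(
  increments=[
    [0, 0, 0.04, 0, 0, 0, 0],
    [0, 0, 0, 0, 0, 0, 0],
  ],
)

```text
time_s: 9.05
eef_pos: [0.5845, -0.1297, 0.1061]
orientation: [0.791, 0.611, -0.001, 0.0]
force: [1.8, -5.1, -3.1]
opening: 0.0146
```

```bash
python3 s.py
```

```text
9.05 pos [ 0.5845 -0.1297  0.1061] yaw 75.36 F [ 1.82 -5.14 -3.09] M [-1.177 -0.146  0.059] op 0.0146 j6 -1.649 e6 0.076
```

Emit:
play_rows(
  increments=[
    [0, 0, 0, -0.001, 0, 0.0003, 0],
    [0, 0, 0.04, 0, 0, 0, 0],
    [0, 0, 0, 0, 0, 0, 0],
  ],
)

```text
time_s: 9.43
eef_pos: [0.5844, -0.1298, 0.1061]
orientation: [0.804, 0.595, -0.0, -0.0]
force: [1.4, -2.9, -1.5]
opening: 0.0149
```

```bash
python3 s.py
```

```text
9.425 pos [ 0.5844 -0.1298  0.1061] yaw 73.04 F [ 1.43 -2.88 -1.49] M [-0.844 -0.124  0.025] op 0.0149 j6 -1.611 e6 0.044
```

Emit:
play_rows(
  increments=[
    [0, 0, 0.04, 0, 0, 0, 0],
    [0, 0, 0, 0, 0, 0, 0],
  ],
)

```text
time_s: 9.68
eef_pos: [0.5844, -0.1299, 0.1061]
orientation: [0.815, 0.579, -0.0, -0.0]
force: [0.3, -3.5, -1.5]
opening: 0.015
```

```bash
python3 s.py
```

```text
9.675 pos [ 0.5844 -0.1299  0.1061] yaw 70.76 F [ 0.26 -3.5  -1.49] M [-0.916 -0.025  0.003] op 0.015 j6 -1.571 e6 0.014
```

Emit:
play_rows(
  increments=[
    [0, 0, 0.04, 0, 0, 0, 0],
    [0, 0, 0, 0, 0, 0, 0],
  ],
)

```text
time_s: 9.93
eef_pos: [0.5844, -0.1299, 0.1061]
orientation: [0.827, 0.563, -0.0, -0.0]
force: [0.1, -3.4, -1.6]
opening: 0.0147
```

```bash
python3 s.py
```

```text
9.925 pos [ 0.5844 -0.1299  0.1061] yaw 68.49 F [ 0.11 -3.38 -1.65] M [-0.865  0.019  0.045] op 0.0147 j6 -1.531 e6 0.096
```

Emit:
play_rows(
  increments=[
    [0, 0, 0.04, 0, 0, 0, 0],
    [0, 0, 0, 0, 0, 0, 0],
  ],
)

```text
time_s: 10.18
eef_pos: [0.5844, -0.13, 0.1061]
orientation: [0.838, 0.546, -0.0, -0.0]
force: [-0.8, -5.1, 0.4]
opening: 0.0147
```

```bash
python3 s.py
```

```text
10.175 pos [ 0.5844 -0.13    0.1061] yaw 66.19 F [-0.75 -5.12  0.37] M [-1.031  0.115 -0.005] op 0.0147 j6 -1.491 e6 0.06
```

```bash
cat > t.py <<'E'
from h import *
A=[]
for i in range(4):
    o=get_obs();A.append([*o["force"],o["moment"][2],o["effort"][5]]);capture("top") if i<3 else 0
q=o["orientation"];a=np.mean(A,0)
print(round(o["time_s"],2),"yaw",round(2*np.degrees(np.arctan2(q[1],q[0])),2),"F",np.round(a[:3],1),"Mz %.3f e6 %.3f"%(a[3],a[4]),"z",round(o["eef_pos"][2],4))
E
python3 t.py
```

```text
10.32 yaw 66.16 F [-0.8 -4.3  0.2] Mz 0.008 e6 0.025 z 0.1061
```

Emit:
play_rows(
  increments=[
    [0, 0, 0.02, -0.0007, 0, 0, 0],
    [0, 0, 0.02, 0, 0, 0, 0],
  ],
)

```text
time_s: 10.58
eef_pos: [0.5843, -0.1301, 0.1061]
orientation: [0.849, 0.528, 0.0, -0.0]
force: [-0.8, -2.8, 1.4]
opening: 0.0147
```

```bash
python3 t.py
```

```text
10.72 yaw 63.81 F [-0.4 -2.2  1.1] Mz 0.083 e6 0.105 z 0.1061
```

Emit:
play_rows(
  increments=[
    [0, 0, 0.04, 0, 0, 0, 0],
  ],
)

```text
time_s: 10.85
eef_pos: [0.5843, -0.1302, 0.1061]
orientation: [0.859, 0.511, 0.0, -0.0]
force: [0.3, -2.5, 0.7]
opening: 0.0148
```

```bash
python3 t.py
```

```text
11.0 yaw 61.53 F [-0.5 -2.1  0.7] Mz -0.037 e6 -0.048 z 0.1061
```

Emit:
play_rows(
  increments=[
    [0, 0, 0.04, 0, 0, 0, 0],
  ],
)

```text
time_s: 11.12
eef_pos: [0.5843, -0.1302, 0.1061]
orientation: [0.869, 0.494, 0.0, -0.0]
force: [0.0, -1.8, 0.3]
opening: 0.0148
```

```bash
python3 t.py
```

```text
11.28 yaw 59.26 F [-0.5 -1.8  0.6] Mz -0.057 e6 -0.068 z 0.1061
```

Emit:
play_rows(
  increments=[
    [0, 0, 0.04, 0, 0, 0, 0],
  ],
)

```text
time_s: 11.4
eef_pos: [0.5843, -0.1303, 0.106]
orientation: [0.879, 0.477, 0.0, -0.0]
force: [-0.6, -2.2, 0.5]
opening: 0.0146
```

```bash
python3 t.py
```

```text
11.55 yaw 56.98 F [-0.4 -1.6  0.4] Mz -0.104 e6 -0.119 z 0.106
```

The effort has dipped below zero, from +0.10 at yaw 63.8° to -0.12 at 57.0°. Smaller steps now, to find the jump.

Emit:
play_rows(
  increments=[
    [0, 0, 0.012, 0, 0, 0, 0],
  ],
)

```text
time_s: 11.68
eef_pos: [0.5843, -0.1303, 0.106]
orientation: [0.882, 0.472, 0.0, -0.0]
force: [-0.3, -2.3, 0.6]
opening: 0.0148
```

```bash
python3 t.py
```

```text
11.82 yaw 56.28 F [ 0.2 -1.8  1.3] Mz -0.003 e6 -0.021 z 0.106
```

Emit:
play_rows(
  increments=[
    [0, 0, 0.012, 0, 0, 0, 0],
  ],
)

```text
time_s: 11.95
eef_pos: [0.5843, -0.1303, 0.106]
orientation: [0.885, 0.466, 0.0, -0.0]
force: [0.6, -1.8, 1.0]
opening: 0.0145
```

```bash
python3 t.py
```

```text
12.1 yaw 55.58 F [-0.1 -1.4  1.2] Mz 0.056 e6 0.032 z 0.106
```

Emit:
play_rows(
  increments=[
    [0, 0, 0.012, 0, 0, 0, 0],
  ],
)

```text
time_s: 12.22
eef_pos: [0.5842, -0.1304, 0.106]
orientation: [0.888, 0.461, -0.0, -0.0]
force: [-0.8, -2.2, 1.7]
opening: 0.0148
```

```bash
python3 t.py
```

```text
12.38 yaw 54.88 F [-0.3 -1.4  1.5] Mz 0.087 e6 0.066 z 0.106
```

The effort rises again past yaw 56.5°, so the knob is held at the notch. I'm backing off slightly to ease the twist, then pushing in small steps.

Emit:
play_rows(
  increments=[
    [0, 0, -0.012, 0, 0, 0, 0],
    [0, 0, 0, 0, 0, 0.001, 0],
    [0, 0, 0, 0, 0, 0.001, 0],
    [0, 0, 0, 0, 0, 0.001, 0],
    [0, 0, 0, 0, 0, 0, 0],
  ],
)

```text
time_s: 13.0
eef_pos: [0.5843, -0.1304, 0.1028]
orientation: [0.885, 0.466, 0.0, -0.0]
force: [0.1, -0.1, 1.3]
opening: 0.015
```

```bash
python3 t.py
```

```text
13.15 yaw 55.57 F [ 0.5 -0.6  1. ] Mz -0.018 e6 -0.012 z 0.1028
```

Emit:
play_rows(
  increments=[
    [0, 0, 0, 0, 0, 0.001, 0],
    [0, 0, 0, 0, 0, 0.001, 0],
    [0, 0, 0, 0, 0, 0.001, 0],
    [0, 0, 0, 0, 0, 0, 0],
  ],
)

```text
time_s: 13.65
eef_pos: [0.5843, -0.1304, 0.0999]
orientation: [0.885, 0.466, 0.0, -0.0]
force: [0.1, 0.1, 0.2]
opening: 0.0149
```

```bash
python3 t.py
```

```text
13.8 yaw 55.57 F [ 0.3 -0.2  0.7] Mz -0.003 e6 -0.014 z 0.0999
```

Emit:
play_rows(
  increments=[
    [0, 0, 0, 0, 0, 0.001, 0],
    [0, 0, 0, 0, 0, 0.001, 0],
    [0, 0, 0, 0, 0, 0, 0],
  ],
)

```text
time_s: 14.18
eef_pos: [0.5843, -0.1304, 0.0979]
orientation: [0.885, 0.466, 0.0, -0.0]
force: [0.2, -0.5, 0.8]
opening: 0.0146
```

```bash
python3 t.py
```

```text
14.32 yaw 55.58 F [0.3 0.1 0.5] Mz 0.012 e6 -0.017 z 0.0979
```

Emit:
play_rows(
  increments=[
    [0, 0, 0, 0, 0, 0.001, 0],
    [0, 0, 0, 0, 0, 0.0005, 0],
    [0, 0, 0, 0, 0, 0, 0],
  ],
)

```text
time_s: 14.7
eef_pos: [0.5843, -0.1304, 0.0967]
orientation: [0.885, 0.466, 0.0, -0.0]
force: [-0.5, 1.1, 3.2]
opening: 0.0149
```

```bash
python3 t.py
```

```text
14.85 yaw 55.58 F [-0.8  0.7  3.3] Mz -0.011 e6 -0.020 z 0.0967
```

Emit:
play_rows(
  increments=[
    [0, 0, 0, 0, 0, 0.0007, 0],
    [0, 0, 0, 0, 0, 0, 0],
  ],
)

```text
time_s: 15.1
eef_pos: [0.5844, -0.1305, 0.0966]
orientation: [0.885, 0.466, 0.0, -0.0]
force: [-2.3, 0.8, 5.5]
opening: 0.0147
```

```bash
python3 t.py
```

```text
15.25 yaw 55.58 F [-1.9  1.   6.1] Mz -0.031 e6 -0.023 z 0.0966
```

The motion stopped after about 9.4 mm of travel, with force rising to 6 N, so the knob is on the notch floor. Releasing and lifting to check its height.

Emit:
play_rows(
  increments=[
    [0, 0, 0, 0, 0, 0, 0.05],
    [0, 0, 0, 0, 0, 0, 0.05],
    [0, 0, 0, 0, 0, 0, 0.05],
    [0, 0, 0, 0, 0, 0, 0.05],
    [0, 0, 0, 0, 0, -0.03, 0.05],
    [0, 0, 0, 0, 0, -0.03, 0.05],
    [0, 0, 0, 0, 0, -0.03, 0.05],
    [0, 0, 0, 0, 0, 0, 0.05],
  ],
)

```text
time_s: 16.25
eef_pos: [0.5867, -0.1313, 0.1893]
orientation: [0.885, 0.466, 0.002, 0.003]
force: [-0.6, -0.4, 1.2]
opening: 0.0497
```

```bash
python3 s.py; python3 - <<'E'
from h import *
c=capture("scene");save(c,"k4.png");P=cloud(c);x,y,z=P[...,0],P[...,1],P[...,2]
m=(np.hypot(x-.5837,y+.13)<.024)&(z>.115)&(z<.155)
print("knob",m.sum(),np.round(np.percentile(z[m],[50,75,90,95,99]),4))
m=(np.hypot(x-.598,y-.036)<.03)&(z>.112)&(z<.14);print("tab",P[m].mean(0),z[m].max())
E
```

```text
16.25 pos [ 0.5867 -0.1313  0.1893] yaw 55.58 F [-0.57 -0.41  1.23] M [ 0.001  0.014 -0.069] op 0.0497 j6 -1.307 e6 -0.0
knob 175 [0.1357 0.1378 0.1389 0.1393 0.14  ]
tab [0.59999597 0.03675917 0.12115684] 0.12846979223358218
```

View pics/k4.png

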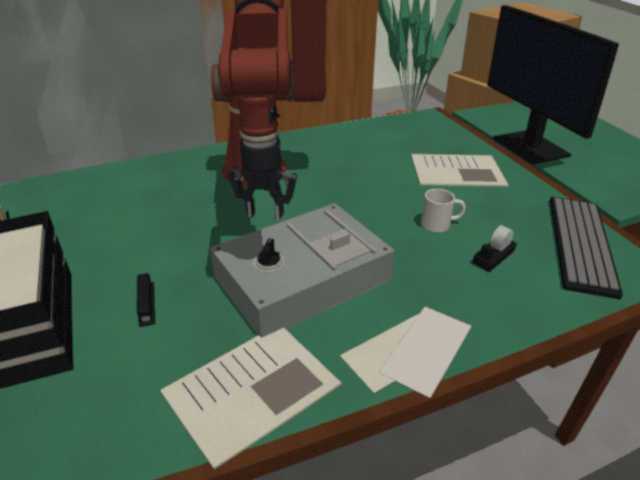

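The knob's top now measures 0.138–0.139 against 0.148 before, so it is in by about 10 mm. In the picture the hatch is still shut, with the tab at (340,240), and the other objects are untouched. Next I go above the tab with the jaws turned along the box's x.

Emit:
play_rows(
  increments=[
    [0, 0, 0.156, 0, 0, 0, 0.05],
    [0, 0, 0.156, 0, 0, 0, 0.05],
    [0, 0, 0.156, 0, 0, 0, 0.05],
    [0, 0, 0.156, 0, 0, 0, 0.05],
    [0, 0, 0.154, 0, 0, 0, 0.05],
    [0, 0, 0, 0, 0, 0, 0.05],
  ],
)

```text
time_s: 17.05
eef_pos: [0.583, -0.13, 0.1835]
orientation: [0.995, 0.097, -0.002, -0.001]
force: [0.6, 0.2, -0.8]
opening: 0.0498
```

Emit:
play_rows(
  increments=[
    [0, 0, 0, 0.0089, -0.0321, 0, 0.05],
    [0, 0, 0, 0.0089, -0.0321, 0, 0.05],
    [0, 0, 0, 0.0089, -0.0321, 0, 0.05],
    [0, 0, 0, 0.0089, -0.0321, 0, 0.05],
    [0, 0, 0, 0.0089, -0.0321, 0, 0.05],
    [0, 0, 0, 0, 0, 0, 0.05],
    [0, 0, 0, 0, 0, 0, 0.05],
  ],
)

```text
time_s: 17.92
eef_pos: [0.5968, 0.0352, 0.185]
orientation: [0.995, 0.097, -0.001, 0.0]
force: [-0.0, 0.1, -0.2]
opening: 0.0497
```

```bash
python3 s.py
```

```text
17.925 pos [0.5968 0.0352 0.185 ] yaw 11.09 F [-0.01  0.09 -0.19] M [ 0.052 -0.023  0.045] op 0.0497 j6 -0.252 e6 -0.009
```

Emit:
play_rows(
  increments=[
    [0, 0, 0, 0.001, 0, 0.03, 0.05],
    [0, 0, 0, 0, 0, 0.03, 0.05],
    [0, 0, 0, 0, 0, 0.02, 0.05],
    [0, 0, 0, 0, 0, 0.01, 0.05],
    [0, 0, 0, 0, 0, 0.008, 0.05],
    [0, 0, 0, 0, 0, 0, 0.05],
  ],
)

```text
time_s: 18.68
eef_pos: [0.5984, 0.0357, 0.0878]
orientation: [0.995, 0.096, -0.0, -0.0]
force: [-0.5, -0.3, 0.2]
opening: 0.05
```

```bash
python3 s.py;  python3 - <<'E'
from h import *
c=capture("scene");b=cv2.resize(c["color"][180:290,270:416],(796,600),interpolation=2);cv2.imwrite("pics/k5.png",b[:,:,::-1])
E
```

```text
18.675 pos [0.5984 0.0357 0.0878] yaw 11.0 F [-0.51 -0.27  0.22] M [0.02  0.038 0.022] op 0.05 j6 -0.249 e6 -0.001
```

View pics/k5.png

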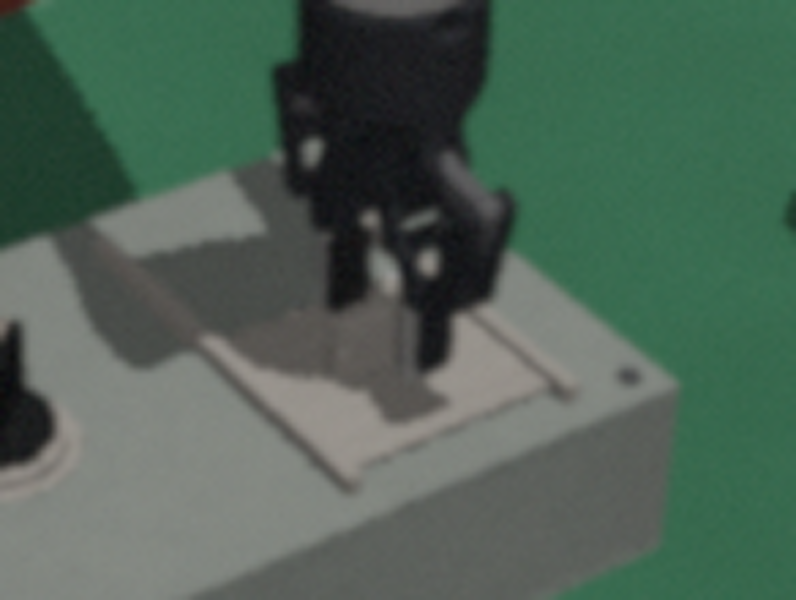

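The fingers straddle the tab, with the near finger's tip at (432,365) beside its lower half and the tab at (370,330). Closing, then a first pull.

Emit:
play_rows(
  increments=[
    [0, 0, 0, 0, 0, 0, 0],
    [0, 0, 0, 0, 0, 0, 0],
    [0, 0, 0, 0, 0, 0, 0],
    [0, 0, 0, 0, 0, 0, 0],
    [0, 0, 0, -0.005, 0, 0, 0],
    [0, 0, 0, -0.005, 0, 0, 0],
    [0, 0, 0, 0, 0, 0, 0],
  ],
)

```text
time_s: 19.6
eef_pos: [0.5889, 0.0339, 0.0887]
orientation: [0.995, 0.096, 0.001, 0.0]
force: [1.6, 0.7, 3.5]
opening: 0.0088
```

```bash
python3 s.py
```

```text
19.6 pos [0.5889 0.0339 0.0887] yaw 11.01 F [1.61 0.68 3.52] M [ 0.095 -0.101  0.065] op 0.0088 j6 -0.254 e6 0.067
```

Emit:
play_rows(
  increments=[
    [0, 0, 0, -0.01, 0, 0, 0],
    [0, 0, 0, -0.01, 0, 0, 0],
    [0, 0, 0, -0.01, 0, 0, 0],
    [0, 0, 0, -0.01, 0, 0, 0],
    [0, 0, 0, -0.01, 0, 0, 0],
    [0, 0, 0, -0.008, 0, 0, 0],
    [0, 0, 0, -0.005, 0, 0, 0],
    [0, 0, 0, 0, 0, 0, 0],
  ],
)

```text
time_s: 20.6
eef_pos: [0.5259, 0.0215, 0.0886]
orientation: [0.995, 0.096, -0.0, 0.0]
force: [-0.6, 0.3, 8.7]
opening: 0.0088
```

```bash
python3 s.py
```

```text
20.6 pos [0.5259 0.0215 0.0886] yaw 11.0 F [-0.59  0.26  8.69] M [0.077 0.015 0.083] op 0.0088 j6 -0.284 e6 0.072
```

Emit:
play_rows(
  increments=[
    [0, 0, 0, -0.002, 0, 0, 0],
    [0, 0, 0, 0, 0, 0, 0],
    [0, 0, 0, 0, 0, 0, 0],
  ],
)

```text
time_s: 20.98
eef_pos: [0.5245, 0.0212, 0.0886]
orientation: [0.995, 0.096, 0.0, 0.0]
force: [1.8, 0.6, 6.4]
opening: 0.0083
```

```bash
python3 s.py
```

```text
20.975 pos [0.5245 0.0212 0.0886] yaw 11.0 F [1.81 0.56 6.42] M [ 0.22  -0.129  0.083] op 0.0083 j6 -0.285 e6 0.076
```

The hatch has travelled about 75 mm, which is the stop. Letting go, lifting and checking.

Emit:
play_rows(
  increments=[
    [0, 0, 0, 0, 0, 0, 0.05],
    [0, 0, 0, 0, 0, 0, 0.05],
    [0, 0, 0, 0, 0, 0, 0.05],
    [0, 0, 0, 0, 0, 0, 0.05],
    [0, 0, 0, 0, 0, -0.03, 0.05],
    [0, 0, 0, 0, 0, -0.04, 0.05],
    [0, 0, 0, 0, 0, -0.04, 0.05],
    [0, 0, 0, 0, 0, 0, 0.05],
  ],
)

```text
time_s: 21.98
eef_pos: [0.5278, 0.0212, 0.2023]
orientation: [0.995, 0.096, 0.004, 0.001]
force: [0.2, -0.3, -0.6]
opening: 0.0499
```

```bash
python3 s.py; python3 - <<'E'
from h import *
c=capture("scene");save(c,"k6.png");P=cloud(c);x,y,z=P[...,0],P[...,1],P[...,2]
m=(np.hypot(x-.5837,y+.13)<.024)&(z>.115)&(z<.155)
print("knob",m.sum(),np.round(np.percentile(z[m],[50,90,99]),4))
m=(np.hypot(x-.5245,y-.0215)<.05)&(z>.112)&(z<.132);p=P[m];print("tab",np.round(p.mean(0),4),m.sum())
c0=np.load("s2.npz");d=(cv2.absdiff(c["color"],c0["color"]).max(2)>40)
for n,(u,v,w,h) in dict(mug=(415,185,55,50),tape=(470,222,50,50),stapler=(130,270,30,58)).items(): print(n,"changed px",d[v:v+h,u:u+w].sum())
E
```

```text
21.975 pos [0.5278 0.0212 0.2023] yaw 11.01 F [ 0.25 -0.28 -0.56] M [ 0.024 -0.005 -0.044] op 0.0499 j6 -0.285 e6 -0.0
knob 176 [0.1354 0.1385 0.1402]
tab [0.5282 0.0216 0.1213] 132
mug changed px 0
tape changed px 0
stapler changed px 0
```

View pics/k6.png

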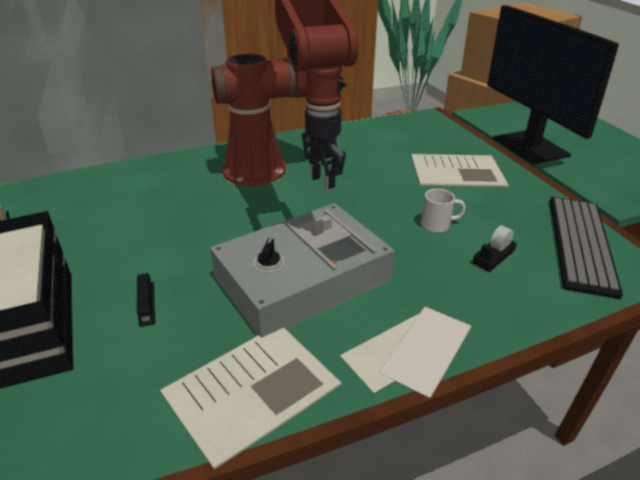

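The hatch is open, with its tab at about (320,225) and the opening at (343,248). The knob is still in and the gripper is clear. Handing in.

```bash
python3 -c "
from plant import *
print(finish_job())"
```

```text
the job is handed in; nothing more can be done
None
```

The strongbox is open: I turned the knob until the effort dipped, pushed it in to the notch floor, slid the hatch open, let go and handed the job in at about 22 s. No verdict was reported.

**Knob:** The effort fell from +0.10 to −0.12 N m and then rose again, which I took as the notch. The knob then went in freely and stopped against about 6 N. I never saw the full 0.5 N m jump, because I stopped turning at about 0.09 N m. The depth camera puts its top at about 138.5 mm, against 148 mm before, so it is in by about 10 mm.

**Hatch:** The tab moved 73.4 mm by camera and about 75 mm by arm travel, against the 68 mm needed.

**Clear of contact:** The mug, stapler and tape show no changed pixels. The gripper is well above the box and reads about zero force.

**One disagreement:** The first grasp closed on nothing. The camera showed the shut fingertips about 33 mm farther back along the tool than the stated TCP geometry. I used the camera's value from then on, and both later grasps held.

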